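# Fasten the cabinet's top with its quarter-turn T-fastener

### The arm

A 6-joint arm with a two-finger parallel gripper is mounted at the origin on the work surface. World frame = base frame: x ahead of the robot, y to its left, z up, the work surface at z = 0. Lengths are in m, angles in rad, forces in N, time in s.
With the tool pointing down it reaches from about 0.3 to 0.775 m from the base axis. Payload 14.6 kg.
Tool frame: the origin (TCP) lies midway between the tips of the shut fingers; the grasp point (between the pads) lies 19 mm behind it; z points along the fingers, y is the line along which they close (so a half turn about z gives the same grasp; the last joint's range is limited). The gripper opens to 85 mm and grips with 20 to 120 N. Pads are 22 mm wide; open, the fingers measure 114 mm over their backs; the gripper's body (76 mm by 85 mm) begins 54 mm behind the grasp point. The pads swing forward as they close: fully open they stand 13 mm farther back than shut.
Start: joints at [1.118, 0.3, 1.521, -0, 1.321, -0.067], TCP at [0.207, 0.51, 0.231] pointing down, gripper open.
Joint ranges: [-3.03, 3.03], [-0.79, 2.21], [0.23, 2.52], [-1.04, 4.18], [0, 3.07], [-2.55, 2.55]. Speed limits (rad/s): [2.22, 2.22, 2.57, 3.14, 3.14, 3.14].

### API

Orientations are given as a 3x3 rotation matrix whose columns are the frame's x, y, z axes.
In Python, from plant import * gives the robot as it stands.
- The arm moves only by the tool arm_command, never from a script. Its argument "rows" is a list of rows, each an object with "offset": the shift along the tool's x, y, z in m, a list of three; "delta_rot": the turn, a rotation vector about the tool's x, y, z in rad, a list of three; "gripper": the gripper command: -1 is fully open, 1 is shut, values between are in proportion. A call has 1 to 20 rows; each row shifts and turns the commanded pose from where the row before left it, along the tool's axes as they then stand; what a row does not reach is not made up. A row lasts 1/10 s, in which the tool goes at most 50 mm and 8.59 degrees, less where a joint would pass 70% of its speed; a pose out of reach is approached as far as the arm can. A call is refused whole if a number of a shift passes 0.05 or a number of a turn 0.15, either way. A call with a gripper value outside its range is refused whole. The fingers move at their own pace and stop on an object; "newtons" is the grip in N (left out, the last holds). Time passes only in rows, so rows that do not move let the fingers close. It gives the time, the measured TCP pose, the force, the opening and the grip force at its end, in the units of the state.
- get_state(): the state, without advancing time (a new reading comes with each control period).
- camera(name): name is "side" or "top" or "wrist"; returns a dict with "pixels" (384x512x3 uint8, red, green, blue), "camera_matrix" (3x3 intrinsics, pixels), "k1" (the pictures are not rectified: a ray, as slopes to the right and down, at radius r is drawn at 1 + k1 r^2 times it, then the intrinsics apply), "rvec" (rotation vector, rad) and "tvec" (3), from world to camera coordinates, as OpenCV has them. Camera axes: x right, y down, z forward; pixel columns grow to the right and rows downward; lengths in m; the calibration is good to about 2 mm. A picture is of the moment at which its call begins. There is no depth.
- close_job(): hands the job in; it is judged then, once.
Trained networks look in the newest picture that a camera, given by its name, has taken for a name from the list of things; names that differ only in an ending like _2 or _b are one class to them, and where a whole thing is asked for, a point or a joint stands for the part that bears it (a point fixed in the world has none). Each returns a list of dicts, best first, with "confidence" (0 to 1); they miss things now and then, are a little off and sometimes report something else, mostly with a low value. They report only what shows in the picture. A call takes as long as a camera call. They do not tell look-alikes from the thing itself.
- masks_of(query, camera): "mask" (384x512 bool, what is visible of it) and "rect" ([left, top, width, height] in pixels, round what is visible of it).
- landmark_of(query, camera): "centre" ([column, row] in pixels: a listed point, or the origin of a listed thing).
The state is a dict: "t": time; "joint_positions": joint angles; "dq": joint speeds; "tau": joint torques, N m; "tool_pos": TCP position; "tcp_rot": TCP orientation; "wrist_force": force on the tool from outside, world axes, zero at the start; "wrist_torque": the same for the moment, N m; "gripper_width": finger opening in m; "grasp_force": force on a finger pad.
Only numpy, scipy, OpenCV 4.12 (cv2) and the standard library are available. Lean on these libraries where they do the work, as an engineer would, in place of code of your own. Each camera call takes 0.05 s, during which the arm holds its last target. There are 200 camera calls.

### The job

Fasten the top of the green cabinet with its steel T-head fastener: take it out of the wooden block, pass its crosshead through the slot in the lock plate on the cabinet's top, push it down against the spring, turn it a quarter turn clockwise (seen from above) while it is down, then let the spring lift it so that it stays caught, and let go. The slot is not exactly where it is measured, so find it gently, never forcing the fastener against the cabinet (well under 30 N), and leave the other things on the table and cabinet where they are.

Things in the scene. Friction and masses are not known exactly. Their poses are not given: they have to be found in the camera images.
- fastener_grip (a point): centre of the upright grip wing, 36 (x) x 12 (y) x 44 mm, of the loose steel fastener (about 120 g): pinch it across its y. Fastener z up. The wing stands on a round flange 34 mm wide, 4 mm thick, its top 22 mm below this point. At the start the flange rests on the block and the part below hangs free in its pocket
- fastener_head (a point): centre of the fastener's crosshead, 26 (x) x 9 (y) x 7 mm, at its bottom end, 42.5 mm below the wing's centre; axes as the wing's, long along the same x. A round shank 8 mm thick joins it to the flange, whose underside is 16.5 mm above this point (20 mm above the crosshead's underside)
- block: fixed wooden block 75 (x) x 60 (y) x 45 mm tall that parks the fastener; pocket 33 x 17 x 30 mm deep in the middle of its top, long along x; origin under its centre
- cabinet: fixed low green metal cabinet 260 (x) x 340 (y) x 120 mm tall, its small door with cam lock and key on its -x side; origin under its centre, z up. A steel lock plate 100 x 100 x 5 mm lies on its top
- lock_mid (a point): middle of the lock, over the cabinet's centre, level with the lock plate's upper face (125 mm up); axes as the cabinet's. The plate has a through slot 29 mm (x) by 11.4 mm (y). It was fitted by hand: the slot's centre lies somewhere from -6.5 to +6.5 mm along y from this point (exact in x); it is not measured and does not shift in use
- lock_down (a point): point 14.5 mm below lock_mid: the height of the crosshead's centre half-way in the range where it can turn, its underside 16 to 20 mm below the plate's upper face. At 9 mm its underside meets a spring plate (4 N, then 300 N/m more); at 20 mm the flange seats. Stops let it turn only clockwise seen from above, 90 degrees, to a firm stop with about 5 degrees of play
- lock_caught (a point): point 8.5 mm below lock_mid: the height of the crosshead's centre once locked. Let up after the quarter turn, the spring lifts it until its top rests against the underside of the plate, long along the cabinet's y, between catches 4 mm deep, where it can neither turn nor come up
- buckle: loose silver trench buckle, a flat frame 60 x 50 x 5 mm; origin under its centre
- button: loose coconut shell button, 30 mm across, 6 mm thick, lying on the cabinet's top; origin under its centre
- punch: loose steel hole punch, 120 x 45 x 65 mm; origin under its centre
- spool: loose wooden thread spool, 28 mm across, 42 mm tall, standing on the cabinet's top; origin under its centre
- brush: loose lint brush lying on the table, about 200 mm long; origin under its middle
- bottle: loose bottle 56 mm across, 150 mm tall, standing; origin under its centre
- jar: loose jar 64 mm across, 80 mm tall, standing; origin under its centre
Not all that is in view belongs to the job. Leave any blue look-alike of the part that bears fastener_grip alone.

How it is judged:
By the outcome, as a careful person would: the job done as asked, in the order asked, and still so for the second after the job is handed in, with the robot touching nothing.
It also fails if it takes over 58 s, if anything falls off the work surface, if the arm or the gripper's body presses on something with over 40 N, if the wrist force passes 120 N, or if a joint passes its speed limit or range.

## Working session

There is one attempt and no reset: what is moved stays moved. The work goes in short steps, Python scripts to look and compute and a tool call to move; the robot and the scene stay as the last step left them, time stands still between calls to the robot, and variables do not carry over. Pictures are saved under pics/ and viewed, at most 10 in all, crops included, and the job is handed in when it is done.

Besides the shell and the picture viewer there is one more tool, called after "Call:" as name(argument=value, ...) on one line, values as JSON. arm_command: Moves the arm, as the interface text tells. Its arguments: {"type":"object","properties":{"rows":{"type":"array"},"newtons":{"type":"number"}},"required":["rows"]}

```bash
mkdir -p pics; ls; cat > h.py <<'E'
from plant import *
import numpy as np, cv2
def snap(n):
    c=camera(n); c['n']=n; return c
def save(c,f): cv2.imwrite('pics/'+f,cv2.cvtColor(c['pixels'],cv2.COLOR_RGB2BGR))
def ray(c,p):
    K=c['camera_matrix'];K=np.array(K);R=cv2.Rodrigues(np.array(c['rvec'],float))[0];t=np.array(c['tvec'],float).ravel()
    d=np.array([(p[0]-K[0,2])/K[0,0],(p[1]-K[1,2])/K[1,1]])
    u=d.copy()
    for _ in range(20): u=d/(1+c['k1']*(u@u))
    return -R.T@t, R.T@np.array([u[0],u[1],1])
def atz(c,p,z):
    o,d=ray(c,p); return o+d*(z-o[2])/d[2]
def tri(obs):
    A=np.zeros((3,3));b=np.zeros(3)
    for c,p in obs:
        o,d=ray(c,p); d=d/np.linalg.norm(d); P=np.eye(3)-np.outer(d,d); A+=P;b+=P@o
    x=np.linalg.solve(A,b)
    return x,[float(np.linalg.norm(np.cross(x-ray(c,p)[0],ray(c,p)[1]/np.linalg.norm(ray(c,p)[1])))*1e3) for c,p in obs]
def proj(c,X):
    R=cv2.Rodrigues(np.array(c['rvec'],float))[0];v=R@np.array(X)+np.array(c['tvec']).ravel();u=v[:2]/v[2]
    u=u*(1+c['k1']*(u@u));K=np.array(c['camera_matrix']);return K[:2,:2]@u+K[:2,2]
E
python3 - <<'E'
from h import *
np.set_printoptions(precision=4,suppress=True)
ims=[]
for n in ['top','side','wrist']:
    c=snap(n); ims.append(c['pixels'])
    print(n, (ray(c,(256,192))[0]))
    for q in ['fastener_grip','fastener_head','block','cabinet','lock_mid','button','spool','bottle','jar','punch','brush','buckle']:
        L=landmark_of(q,n)
        print(' ',q,[(np.round(l['centre'],1).tolist(),round(l['confidence'],2)) for l in L[:3]])
    save(c,n+'0.png')
E
```

```text
pics
top [ 0.2056 -0.0606  1.6827]
  fastener_grip [([155.7, 204.3], 0.54), ([160.8, 177.3], 0.45), ([298.6, 170.7], 0.42)]
  fastener_head [([162.7, 174.9], 0.51), ([183.6, 149.7], 0.48), ([185.7, 206.7], 0.44)]
  block [([161.4, 202.1], 0.66), ([152.7, 204.6], 0.56)]
  cabinet [([296.7, 176.5], 0.9)]
  lock_mid [([300.2, 166.7], 0.8)]
  button [([271.9, 195.9], 0.39)]
  spool [([384.7, 220.8], 0.58), ([328.5, 136.1], 0.45)]
  bottle [([384.0, 225.4], 0.52)]
  jar [([383.1, 178.3], 0.9), ([300.7, 171.6], 0.51)]
  punch [([136.4, 148.9], 0.96)]
  brush [([117.1, 253.7], 0.75)]
  buckle [([184.8, 151.9], 0.44)]
side [0.3053 1.0506 0.739 ]
  fastener_grip [([248.7, 265.0], 0.65), ([256.1, 252.5], 0.52), ([162.3, 303.9], 0.5)]
  fastener_head [([247.5, 278.6], 0.53), ([256.5, 263.3], 0.53), ([211.1, 279.8], 0.48)]
  block [([250.2, 285.1], 0.8)]
  cabinet [([246.9, 196.4], 0.73)]
  lock_mid [([246.6, 168.3], 0.95)]
  button [([266.3, 182.5], 0.45), ([295.1, 167.7], 0.31)]
  spool [([222.5, 155.5], 0.44)]
  bottle [([298.0, 166.6], 0.6)]
  jar [([256.2, 162.3], 0.58), ([245.9, 280.3], 0.39)]
  punch [([163.1, 304.6], 0.88)]
  brush [([302.1, 349.3], 0.6)]
  buckle [([182.1, 262.5], 0.59)]
wrist [0.134  0.5378 0.3743]
  fastener_grip []
  fastener_head []
  block [([192.3, 352.9], 0.59)]
  cabinet []
  lock_mid []
  button []
  spool []
  bottle []
  jar []
  punch []
  brush [([239.9, 231.9], 0.9)]
  buckle []
```

View pics/top0.png

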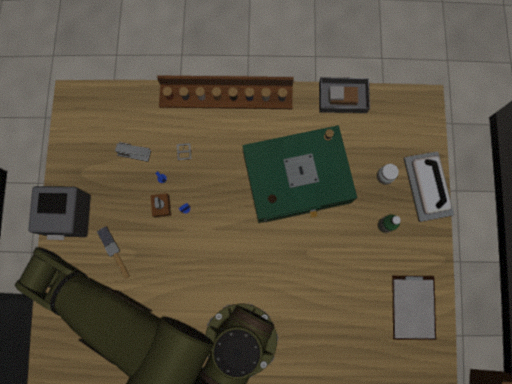

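View pics/side0.png

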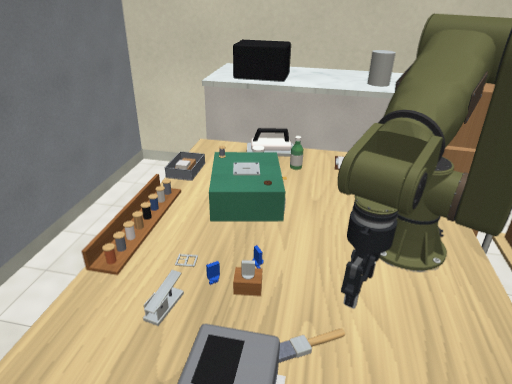

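```bash
python3 - <<'E'
from h import *
a=cv2.imread('pics/top0.png')[130:230,100:200]; b=cv2.imread('pics/side0.png')[225:325,150:290]
a=cv2.resize(a,(400,400),interpolation=2); b=cv2.resize(b,(560,400),interpolation=2)[:, 160:560]
cv2.imwrite('pics/crop.png',np.hstack([a,b]))
print(get_state()['t'])
E
```

```text
1.95
```

View pics/crop.png

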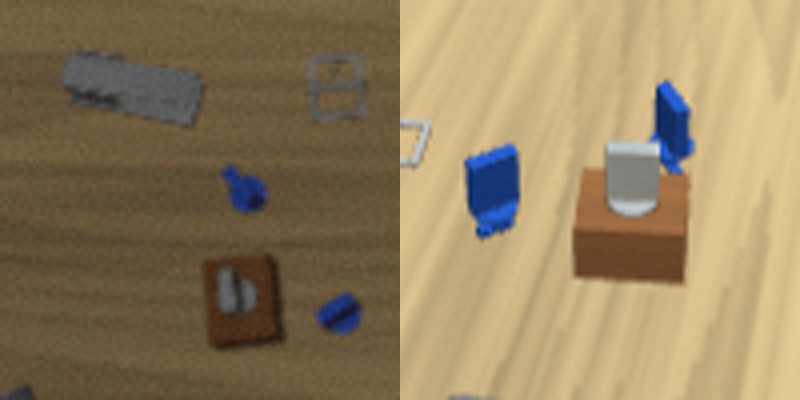

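The silver wing, the target, stands in the brown block at top (158,203) and side (248,267). The two blue look-alikes, at top (160,177)/(185,208) and side (213,272)/(257,256), stand beside the block and will be left alone. The slot is the dark mark in the plate at top (301,170).

```bash
python3 - <<'E'
from h import *
np.set_printoptions(precision=4,suppress=True)
T=snap('top'); S=snap('side')
print('grip',tri([(T,(155.7,204.3)),(S,(248.7,265))]))
print('lock',tri([(T,(300.2,166.7)),(S,(246.6,168.3))]), atz(T,(301,170.5),.125),atz(S,(246.6,168.3),.125))
# block top corners from top crop
P=np.array([(203,260),(275,255),(283,340),(210,345)])/4+[100,130]
q=np.array([atz(T,p,.045) for p in P]);print(q,q.mean(0)); 
print('blue',atz(T,(160.5,177),.04),atz(T,(185,208.5),.04))
# cabinet top outline: green mask
m=masks_of('cabinet','top')[0]['mask'];
hull=cv2.minAreaRect(np.argwhere(m)[:,::-1].astype(np.float32));pts=cv2.boxPoints(hull)
q=np.array([atz(T,p,.12) for p in pts]);print('cab',q,q.mean(0))
R=get_state()['tcp_rot'];print(np.array(R),get_state()['tool_pos'])
for n,p,z in [('button',(271.9,198),.126),('spool',(328.5,134),.16)]: print(n,atz(T,p,z))
E
```

```text
grip (array([0.4549, 0.3009, 0.08  ]), [1.0211880126182946, 1.0211880126182618])
lock (array([ 0.5766, -0.1927,  0.1211]), [8.28538855890511, 8.285388558905279]) [ 0.5711 -0.1945  0.125 ] [ 0.5661 -0.1819  0.125 ]
[[0.4922 0.3283 0.045 ]
 [0.4978 0.2643 0.045 ]
 [0.4224 0.2533 0.045 ]
 [0.4166 0.3177 0.045 ]] [0.4572 0.2909 0.045 ]
blue [0.5589 0.2982 0.04  ] [0.4471 0.2049 0.04  ]
cab [[ 0.6576  0.0113  0.12  ]
 [ 0.7405 -0.3321  0.12  ]
 [ 0.4534 -0.387   0.12  ]
 [ 0.3757 -0.0543  0.12  ]] [ 0.5568 -0.1905  0.12  ]
[[-0.9265  0.3763 -0.    ]
 [ 0.3763  0.9265 -0.    ]
 [-0.     -0.     -1.    ]] [0.207  0.5096 0.2313]
button [ 0.4752 -0.0977  0.126 ]
spool [ 0.6899 -0.2835  0.16  ]
```

Call:
arm_command(rows=[{"offset": [-0.039, -0.013, 0.004], "delta_rot": [0, 0, 0], "gripper": -1}, {"offset": [-0.039, -0.013, 0.004], "delta_rot": [0, 0, 0], "gripper": -1}, {"offset": [-0.039, -0.013, 0.004], "delta_rot": [0, 0, 0], "gripper": -1}, {"offset": [-0.039, -0.013, 0.004], "delta_rot": [0, 0, 0], "gripper": -1}, {"offset": [-0.039, -0.013, 0.004], "delta_rot": [0, 0, 0], "gripper": -1}, {"offset": [-0.039, -0.013, 0.004], "delta_rot": [0, 0, 0], "gripper": -1}, {"offset": [-0.039, -0.013, 0.004], "delta_rot": [0, 0, 0], "gripper": -1}, {"offset": [-0.039, -0.013, 0.004], "delta_rot": [0, 0, 0], "gripper": -1}, {"offset": [0, 0, 0], "delta_rot": [0, 0, -0.125], "gripper": -1}, {"offset": [0, 0, 0], "delta_rot": [0, 0, -0.125], "gripper": -1}, {"offset": [0, 0, 0], "delta_rot": [0, 0, -0.125], "gripper": -1}, {"offset": [0, 0, 0], "delta_rot": [0, 0, -0.125], "gripper": -1}, {"offset": [0, 0, 0], "delta_rot": [0, 0, 0], "gripper": -1}, {"offset": [0, 0, 0], "delta_rot": [0, 0, 0], "gripper": -1}])

```text
t: 3.5
tool_pos: [0.4569, 0.2958, 0.1993]
tcp_rot: [[-0.994, -0.11, 0.0], [-0.11, 0.994, -0.0], [-0.0, -0.0, -1.0]]
wrist_force: [-0.4, -0.2, 0.2]
gripper_width: 0.0855
grasp_force: 0.0
```

```bash
python3 - <<'E'
from h import *
np.set_printoptions(precision=4,suppress=True)
W=snap('wrist'); save(W,'w1.png'); s=get_state(); print(s['tool_pos'],s['tcp_rot'],s['joint_positions'],s['wrist_force'],s['gripper_width'])
for q in ['fastener_grip','block']: 
  for l in landmark_of(q,'wrist')[:3]: print(q,l, atz(W,l['centre'],.071 if 'g' in q else 0))
E
```

```text
[0.4569 0.2958 0.1993] [[-0.9939 -0.1105  0.    ]
 [-0.1105  0.9939 -0.    ]
 [-0.     -0.     -1.    ]] [ 0.5073  0.3152  1.5776 -0.      1.2488 -1.1742] [ 0.1159 -0.7363  0.1024] 0.08523132143304551
fastener_grip {'centre': [257.1, 189.8], 'confidence': 0.81} [0.4587 0.2983 0.071 ]
fastener_grip {'centre': [246.2, 265.2], 'confidence': 0.81} [0.5431 0.2963 0.071 ]
fastener_grip {'centre': [173.2, 163.0], 'confidence': 0.55} [0.4411 0.2162 0.071 ]
block {'centre': [257.8, 174.0], 'confidence': 0.55} [0.4597 0.3001 0.    ]
```

View pics/w1.png

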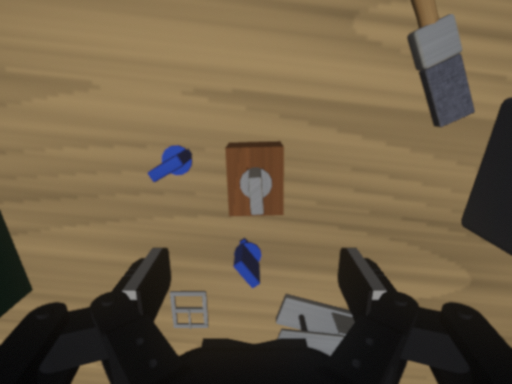

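```bash
python3 - <<'E'
from h import *
np.set_printoptions(precision=4,suppress=True)
W=snap('wrist')
im=cv2.cvtColor(W['pixels'],cv2.COLOR_RGB2BGR)[130:230,205:305]
cv2.imwrite('pics/w1c.png',cv2.resize(im,(600,600),interpolation=cv2.INTER_CUBIC))
E
```

```text
(no output)
```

View pics/w1c.png

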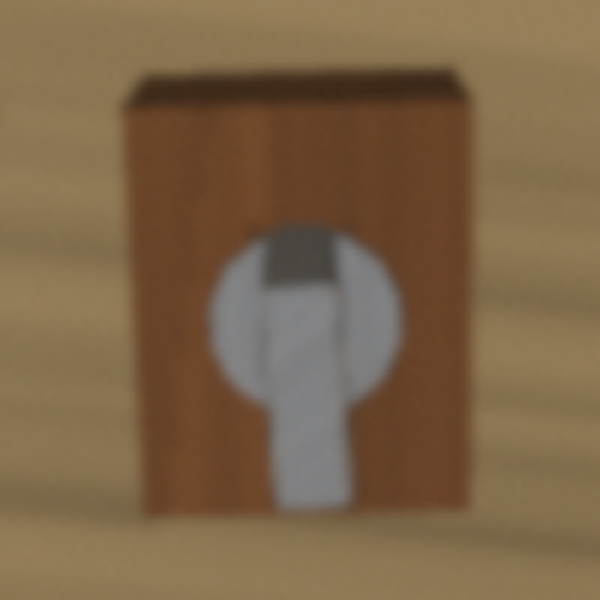

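The crop confirms it: the silver wing with its grey flange is on the block. In full-image pixels the wing's top face spans (249..264, 178..214) and the block's top (226..283, 147..216).

```bash
python3 - <<'E'
from h import *
np.set_printoptions(precision=4,suppress=True)
W=snap('wrist')
def go(P,z,n):
    q=np.array([atz(W,np.array(p)/6+[205-.4,130-.4],z) for p in P])
    xd=(q[3]+q[2]-q[0]-q[1])/2; yd=(q[0]+q[3]-q[1]-q[2])/2
    print(n,q.mean(0),'len',np.linalg.norm(xd),np.linalg.norm(yd),'yaw',np.degrees(np.arctan2(xd[1],xd[0])),np.degrees(np.arctan2(-yd[0],yd[1])))
go([(127,103),(468,98),(466,508),(145,516)],.045,'block')
go([(264,290),(338,287),(352,505),(277,508)],.093,'wing')
go([(210,320),(403,320),(403,320),(210,320)],.049,'flange')
E
```

```text
block [0.458  0.2962 0.045 ] len 0.07510095000966778 0.05841061267380915 yaw 7.570387232862585 -172.36925673980326
wing [0.4583 0.297  0.093 ] len 0.03449509478000312 0.011214952271356339 yaw 9.93577679036439 -171.13305767152465
flange [0.4579 0.297  0.049 ] len 2.7755575615628914e-17 0.03366060252132825 yaw 90.0 -173.55549101841143
```

Call:
arm_command(rows=[{"offset": [-0.001, 0.001, 0], "delta_rot": [0, 0, -0.03], "gripper": -1}, {"offset": [0, 0, 0.03], "delta_rot": [0, 0, 0], "gripper": -1}, {"offset": [0, 0, 0.03], "delta_rot": [0, 0, 0], "gripper": -1}, {"offset": [0, 0, 0.03], "delta_rot": [0, 0, 0], "gripper": -1}, {"offset": [0, 0, 0.03], "delta_rot": [0, 0, 0], "gripper": -1}, {"offset": [0, 0, 0.016], "delta_rot": [0, 0, 0], "gripper": -1}, {"offset": [0, 0, 0.008], "delta_rot": [0, 0, 0], "gripper": -1}, {"offset": [0, 0, 0], "delta_rot": [0, 0, 0], "gripper": -1}, {"offset": [0, 0, 0], "delta_rot": [0, 0, 0], "gripper": 1}, {"offset": [0, 0, 0], "delta_rot": [0, 0, 0], "gripper": 1}, {"offset": [0, 0, 0], "delta_rot": [0, 0, 0], "gripper": 1}, {"offset": [0, 0, 0], "delta_rot": [0, 0, 0], "gripper": 1}, {"offset": [0, 0, 0], "delta_rot": [0, 0, 0], "gripper": 1}, {"offset": [0, 0, 0], "delta_rot": [0, 0, 0], "gripper": 1}, {"offset": [0, 0, 0], "delta_rot": [0, 0, 0], "gripper": 1}, {"offset": [0, 0, 0], "delta_rot": [0, 0, 0], "gripper": 1}], newtons=80)

```text
t: 5.35
tool_pos: [0.458, 0.297, 0.0557]
tcp_rot: [[-0.99, -0.144, 0.001], [-0.144, 0.99, 0.0], [-0.001, 0.0, -1.0]]
wrist_force: [-0.9, -0.4, 6.3]
gripper_width: 0.011
grasp_force: 78.1
```

Call:
arm_command(rows=[{"offset": [0, 0, -0.005], "delta_rot": [0, 0, 0], "gripper": 1}, {"offset": [0, 0, -0.015], "delta_rot": [0, 0, 0], "gripper": 1}, {"offset": [0, 0, -0.03], "delta_rot": [0, 0, 0], "gripper": 1}, {"offset": [0, 0, -0.04], "delta_rot": [0, 0, 0], "gripper": 1}, {"offset": [0, 0, -0.04], "delta_rot": [0, 0, 0], "gripper": 1}, {"offset": [0, 0, -0.04], "delta_rot": [0, 0, 0], "gripper": 1}, {"offset": [0, 0, -0.03], "delta_rot": [0, 0, 0], "gripper": 1}, {"offset": [0, 0, 0], "delta_rot": [0, 0, 0], "gripper": 1}, {"offset": [0, 0, 0], "delta_rot": [0, 0, 0], "gripper": 1}])

```text
t: 6.25
tool_pos: [0.4576, 0.2968, 0.2551]
tcp_rot: [[-0.99, -0.144, 0.0], [-0.144, 0.99, -0.0], [-0.0, -0.0, -1.0]]
wrist_force: [0.4, 0.5, -1.6]
gripper_width: 0.0111
grasp_force: 77.8
```

```bash
python3 - <<'E'
from h import *
np.set_printoptions(precision=4,suppress=True)
S=snap('side'); T=snap('top'); s=get_state(); print(s['t'],s['tool_pos'],s['wrist_force'],s['gripper_width'])
print(np.round(proj(S,s['tool_pos']),1))
# lock plate: silver, low-saturation region near the predicted spot in the top view
for c,(x,y) in ((T,(301,170)),(S,(246,169))):
    hsv=cv2.cvtColor(c['pixels'],cv2.COLOR_RGB2HSV)
    m=((hsv[...,1]<60)&(hsv[...,2]>60)).astype(np.uint8)
    w=np.zeros_like(m); w[y-24:y+24,x-28:x+28]=m[y-24:y+24,x-28:x+28]
    cs=cv2.findContours(w,0,2)[0]; k=max(cs,key=cv2.contourArea); h=cv2.convexHull(k)
    r=cv2.minAreaRect(h); print(c['n'],cv2.contourArea(h),r)
    p=cv2.boxPoints(r); q=np.array([atz(c,a,.125) for a in p]); print(q[:,:2].tolist(), q.mean(0), np.linalg.norm(np.diff(q,axis=0),axis=1))
    e=q[1]-q[0]; print('yaw mod90',np.degrees(np.arctan2(e[1],e[0]))%90)
a=cv2.cvtColor(T['pixels'],cv2.COLOR_RGB2BGR)[120:230,235:365];b=cv2.cvtColor(S['pixels'],cv2.COLOR_RGB2BGR)
print(b.shape)
a=cv2.resize(a,(400,338),interpolation=2)
b1=cv2.resize(b[135:235,195:310],(400,338),interpolation=2)
u,v=proj(S,s['tool_pos']).astype(int); b2=cv2.resize(b[max(v-40,0):v+40,u-60:u+60],(400,262),interpolation=2)
cv2.imwrite('pics/c2.png',np.vstack([np.hstack([a,b1]),np.hstack([b2,np.zeros((262,400,3),np.uint8)])]))
E
```

```text
6.35 [0.4573 0.2966 0.2538] [ 0.5803 -0.4485 -0.7507] 0.010919494738688295
[249.2 208.9]
top 895.5 ((300.80035400390625, 170.0416259765625), (30.022066116333008, 30.8378849029541), 78.2317123413086)
[[0.6116514396258418, -0.1323656455135058], [0.6355102560498749, -0.2346328118621516], [0.5339929955533852, -0.2547990849608733], [0.5106947110505791, -0.15369469570248875]] [ 0.573  -0.1939  0.125 ] [0.105  0.1035 0.1038]
yaw mod90 13.132150747336084
side 88.5 ((237.5, 168.0), (9.0, 12.0), 0.0)
[[0.6045321574495061, -0.12405782589199843], [0.6296218663626054, -0.22456293260203286], [0.5954560755185565, -0.23265846411279756], [0.5724886378012739, -0.131555868776972]] [ 0.6005 -0.1782  0.125 ] [0.1036 0.0351 0.1037]
yaw mod90 14.016621564257306
(384, 512, 3)
```

View pics/c2.png

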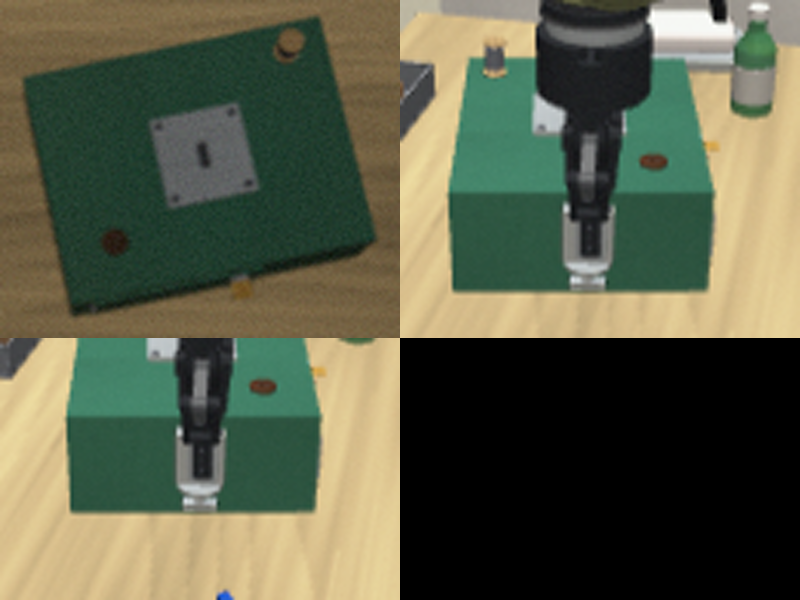

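Call:
arm_command(rows=[{"offset": [-0.0035, -0.042, 0], "delta_rot": [0, 0, 0], "gripper": 1}, {"offset": [-0.0035, -0.042, 0], "delta_rot": [0, 0, 0], "gripper": 1}, {"offset": [-0.0035, -0.042, 0], "delta_rot": [0, 0, 0], "gripper": 1}, {"offset": [-0.0035, -0.042, 0], "delta_rot": [0, 0, 0], "gripper": 1}, {"offset": [-0.0035, -0.042, 0], "delta_rot": [0, 0, 0], "gripper": 1}, {"offset": [-0.0035, -0.042, 0], "delta_rot": [0, 0, 0], "gripper": 1}, {"offset": [-0.0035, -0.042, 0], "delta_rot": [0, 0, 0], "gripper": 1}, {"offset": [-0.0035, -0.042, 0], "delta_rot": [0, 0, 0], "gripper": 1}, {"offset": [-0.0035, -0.042, 0], "delta_rot": [0, 0, 0], "gripper": 1}, {"offset": [-0.0035, -0.042, 0], "delta_rot": [0, 0, 0], "gripper": 1}, {"offset": [-0.0035, -0.042, 0], "delta_rot": [0, 0, 0], "gripper": 1}, {"offset": [-0.0035, -0.042, 0], "delta_rot": [0, 0, 0], "gripper": 1}, {"offset": [0, 0, 0], "delta_rot": [0, 0, -0.085], "gripper": 1}, {"offset": [0, 0, 0], "delta_rot": [0, 0, 0], "gripper": 1}, {"offset": [0, 0, 0], "delta_rot": [0, 0, 0], "gripper": 1}, {"offset": [0, 0, 0], "delta_rot": [0, 0, 0], "gripper": 1}])

```text
t: 7.95
tool_pos: [0.5717, -0.195, 0.255]
tcp_rot: [[-0.974, -0.227, -0.001], [-0.227, 0.974, 0.0], [0.0, 0.0, -1.0]]
wrist_force: [0.4, -0.1, -0.9]
gripper_width: 0.011
grasp_force: 78.1
```

```bash
python3 - <<'E'
from h import *
np.set_printoptions(precision=4,suppress=True)
W=snap('wrist'); save(W,'w3.png'); s=get_state(); print(s['t'],s['tool_pos'],s['tcp_rot'],s['wrist_force'],s['joint_positions'])
for q in ['lock_mid','fastener_head','fastener_grip']:
  print(q,[(l['centre'],l['confidence']) for l in landmark_of(q,'wrist')[:2]])
im=cv2.imread('pics/w3.png'); cv2.imwrite('pics/w3b.png',cv2.resize(im,(800,600),interpolation=2))
E
```

```text
8.0 [ 0.5717 -0.195   0.2552] [[-0.9739 -0.2269 -0.0002]
 [-0.2269  0.9739  0.0001]
 [ 0.0002  0.0002 -1.    ]] [ 0.0683 -0.0699 -0.9163] [-0.3893  0.4061  1.3229  0.      1.4129 -2.1891]
lock_mid [([259.8, 187.8], 0.56)]
fastener_head [([255.5, 233.0], 0.83)]
fastener_grip [([256.3, 269.0], 0.56)]
```

View pics/w3b.png

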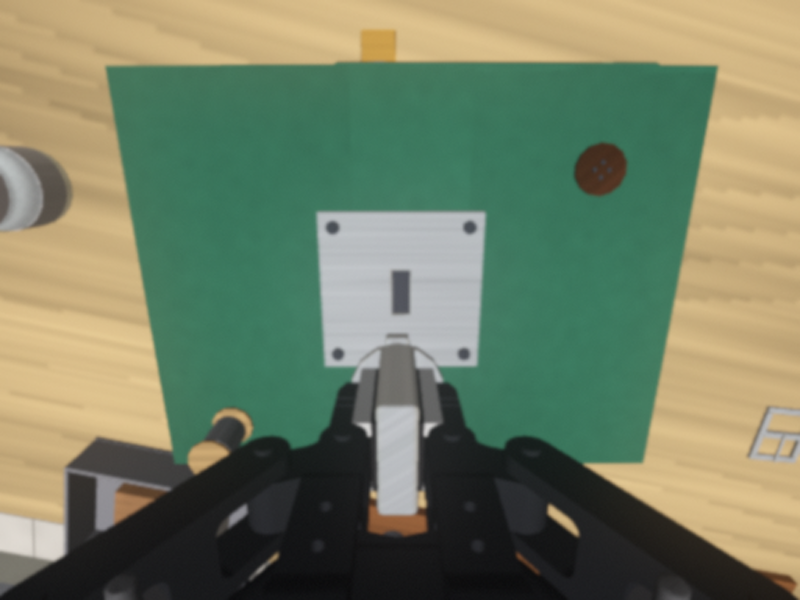

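The picture shows the slot at (256,187) in full-image pixels, aligned with the plate, with the held fastener upright just below it in the image at (255,225..270).

```bash
python3 - <<'E'
from h import *
np.set_printoptions(precision=4,suppress=True)
W=snap('wrist'); s=get_state()
g=cv2.cvtColor(W['pixels'],cv2.COLOR_RGB2GRAY); 
G=cv2.resize(g,None,fx=8,fy=8,interpolation=cv2.INTER_CUBIC)
x0,y0,x1,y1=244,165,270,208
w=G[y0*8:y1*8,x0*8:x1*8]; t,m=cv2.threshold(w,0,255,cv2.THRESH_BINARY_INV+cv2.THRESH_OTSU)
k=max(cv2.findContours(m,0,2)[0],key=cv2.contourArea); r=cv2.minAreaRect(k)
f=lambda p:((np.array(p)+[x0*8,y0*8]+.5)/8-.5)
p=[f(a) for a in cv2.boxPoints(r)]; q=np.array([atz(W,a,.125) for a in p])
print(t,f(r[0]),r[1:],q[:,:2].tolist(),'slot',q.mean(0),np.linalg.norm(np.diff(q,axis=0),axis=1))
# plate corners and cabinet edges by eye
c=lambda L,z:np.array([atz(W,(np.array(a)+.5)/1.5625-.5,z) for a in L])
q=c([(317,212),(485,212),(477,367),(325,367)],.125); print('plate',q.mean(0),np.linalg.norm(np.diff(q,axis=0),axis=1)); 
for i,j in((1,0),(2,3),(0,3),(1,2)): e=q[j]-q[i];print(np.degrees(np.arctan2(e[1],e[0])))
# where a tool-frame fit puts the wing: top face centre of wing should be at tool axis
z=s['tool_pos'][2]+.038
q=c([(378,406),(418,406),(415,515),(380,515)],z); R=np.array(s['tcp_rot']); print('wing top rel tool',(q.mean(0)-s['tool_pos'])@R,((q-s['tool_pos'])@R))
E
```

```text
140.0 [256.5625 186.4375] ((224.0, 94.0), 90.0) [[0.5582302739917216, -0.2023417375419385], [0.5556536356465762, -0.19130393165140036], [0.5833593800595183, -0.18457820338949396], [0.5860147731723714, -0.19595495824433248]] slot [ 0.5708 -0.1935  0.125 ] [0.0113 0.0285 0.0117]
plate [ 0.5719 -0.1934  0.125 ] [0.0999 0.1011 0.1006]
-76.8582305322836
-76.86431797778665
13.091663475660642
13.48658955080934
wing top rel tool [ 0.0001 -0.0003 -0.038 ] [[ 0.0177 -0.0055 -0.038 ]
 [ 0.0177  0.005  -0.038 ]
 [-0.0175  0.0046 -0.038 ]
 [-0.0175 -0.0054 -0.038 ]]
```

Call:
arm_command(rows=[{"offset": [0.0004, 0.002, 0], "delta_rot": [0, 0, 0], "gripper": 1}, {"offset": [0, 0, 0.03], "delta_rot": [0, 0, 0], "gripper": 1}, {"offset": [0, 0, 0.03], "delta_rot": [0, 0, 0], "gripper": 1}, {"offset": [0, 0, 0.02], "delta_rot": [0, 0, 0], "gripper": 1}, {"offset": [0, 0, 0.01], "delta_rot": [0, 0, 0], "gripper": 1}, {"offset": [0, 0, 0.005], "delta_rot": [0, 0, 0], "gripper": 1}, {"offset": [0, 0, 0.002], "delta_rot": [0, 0, 0], "gripper": 1}, {"offset": [0, 0, 0.001], "delta_rot": [0, 0, 0], "gripper": 1}, {"offset": [0, 0, 0.001], "delta_rot": [0, 0, 0], "gripper": 1}, {"offset": [0, 0, 0.001], "delta_rot": [0, 0, 0], "gripper": 1}, {"offset": [0, 0, 0], "delta_rot": [0, 0, 0], "gripper": 1}, {"offset": [0, 0, 0], "delta_rot": [0, 0, 0], "gripper": 1}])

```text
t: 9.4
tool_pos: [0.571, -0.194, 0.1555]
tcp_rot: [[-0.974, -0.227, 0.0], [-0.227, 0.974, -0.0], [-0.0, -0.0, -1.0]]
wrist_force: [0.4, 0.2, -1.1]
gripper_width: 0.0108
grasp_force: 78.2
```

Call:
arm_command(rows=[{"offset": [0, 0, 0.0005], "delta_rot": [0, 0, 0], "gripper": 1}, {"offset": [0, 0, 0.0005], "delta_rot": [0, 0, 0], "gripper": 1}, {"offset": [0, 0, 0], "delta_rot": [0, 0, 0], "gripper": 1}])

```text
t: 9.7
tool_pos: [0.5709, -0.194, 0.1542]
tcp_rot: [[-0.974, -0.227, -0.0], [-0.227, 0.974, 0.0], [0.0, 0.0, -1.0]]
wrist_force: [0.0, -0.4, -1.3]
gripper_width: 0.011
grasp_force: 78.2
```

```bash
python3 -c "
from plant import *
s=get_state();print(s['tool_pos'],s['wrist_force'],s['wrist_torque'])"
```

```text
[ 0.5708857  -0.19396319  0.15419456] [ 0.03349578 -0.41104728 -1.31807984] [-0.0018126  -0.02104178  0.01513636]
```

Call:
arm_command(rows=[{"offset": [0, 0, 0.0007], "delta_rot": [0, 0, 0], "gripper": 1}, {"offset": [0, 0, 0.0007], "delta_rot": [0, 0, 0], "gripper": 1}, {"offset": [0, 0, 0], "delta_rot": [0, 0, 0], "gripper": 1}])

```text
t: 10.0
tool_pos: [0.5709, -0.194, 0.1528]
tcp_rot: [[-0.974, -0.227, -0.0], [-0.227, 0.974, 0.0], [0.0, 0.0, -1.0]]
wrist_force: [0.5, 0.8, -1.0]
gripper_width: 0.0113
grasp_force: 78.2
```

Call:
arm_command(rows=[{"offset": [0, 0, 0.001], "delta_rot": [0, 0, 0], "gripper": 1}, {"offset": [0, 0, 0.001], "delta_rot": [0, 0, 0], "gripper": 1}, {"offset": [0, 0, 0], "delta_rot": [0, 0, 0], "gripper": 1}])

```text
t: 10.3
tool_pos: [0.5708, -0.1939, 0.1507]
tcp_rot: [[-0.974, -0.227, -0.0], [-0.227, 0.974, 0.0], [0.0, 0.0, -1.0]]
wrist_force: [0.1, 0.3, -1.1]
gripper_width: 0.0115
grasp_force: 78.2
```

Call:
arm_command(rows=[{"offset": [0, 0, 0.001], "delta_rot": [0, 0, 0], "gripper": 1}, {"offset": [0, 0, 0.001], "delta_rot": [0, 0, 0], "gripper": 1}, {"offset": [0, 0, 0.001], "delta_rot": [0, 0, 0], "gripper": 1}, {"offset": [0, 0, 0.001], "delta_rot": [0, 0, 0], "gripper": 1}, {"offset": [0, 0, 0.001], "delta_rot": [0, 0, 0], "gripper": 1}, {"offset": [0, 0, 0], "delta_rot": [0, 0, 0], "gripper": 1}])

```text
t: 10.9
tool_pos: [0.5709, -0.194, 0.146]
tcp_rot: [[-0.974, -0.227, 0.0], [-0.227, 0.974, -0.0], [-0.0, -0.0, -1.0]]
wrist_force: [-1.0, 0.8, 3.4]
gripper_width: 0.0112
grasp_force: 78.5
```

Call:
arm_command(rows=[{"offset": [0, 0, 0.001], "delta_rot": [0, 0, 0], "gripper": 1}, {"offset": [0, 0, 0.001], "delta_rot": [0, 0, 0], "gripper": 1}, {"offset": [0, 0, 0.001], "delta_rot": [0, 0, 0], "gripper": 1}, {"offset": [0, 0, 0.001], "delta_rot": [0, 0, 0], "gripper": 1}, {"offset": [0, 0, 0.001], "delta_rot": [0, 0, 0], "gripper": 1}, {"offset": [0, 0, 0.001], "delta_rot": [0, 0, 0], "gripper": 1}, {"offset": [0, 0, 0.001], "delta_rot": [0, 0, 0], "gripper": 1}, {"offset": [0, 0, 0.001], "delta_rot": [0, 0, 0], "gripper": 1}, {"offset": [0, 0, 0], "delta_rot": [0, 0, 0], "gripper": 1}, {"offset": [0, 0, 0], "delta_rot": [0, 0, 0], "gripper": 1}])

```text
t: 11.9
tool_pos: [0.571, -0.194, 0.138]
tcp_rot: [[-0.974, -0.227, 0.0], [-0.227, 0.974, -0.0], [-0.0, -0.0, -1.0]]
wrist_force: [-1.7, 1.1, 4.6]
gripper_width: 0.0108
grasp_force: 78.8
```

```bash
python3 -c "
from plant import *
s=get_state();print(s['tool_pos'],s['wrist_force'],s['wrist_torque'],s['gripper_width'],s['joint_positions'])"
```

```text
[ 0.57097422 -0.19396427  0.13796808] [-1.7257959   1.06578422  4.6401555 ] [0.15828885 0.35657491 0.07482879] 0.010837562761062156 [-3.88208574e-01  5.03319777e-01  1.46266036e+00  1.13144075e-06
  1.17545740e+00 -2.18825602e+00]
```

Call:
arm_command(rows=[{"offset": [0, 0, 0.0008], "delta_rot": [0, 0, 0], "gripper": 1}, {"offset": [0, 0, 0], "delta_rot": [0, 0, 0.1], "gripper": 1}, {"offset": [0, 0, 0], "delta_rot": [0, 0, 0.1], "gripper": 1}, {"offset": [0, 0, 0], "delta_rot": [0, 0, 0.1], "gripper": 1}, {"offset": [0, 0, 0], "delta_rot": [0, 0, 0], "gripper": 1}])

```text
t: 12.4
tool_pos: [0.5713, -0.1939, 0.1374]
tcp_rot: [[-0.997, 0.074, 0.001], [0.074, 0.997, -0.0], [-0.001, -0.0, -1.0]]
wrist_force: [0.6, 0.9, 4.7]
gripper_width: 0.0112
grasp_force: 79.0
```

```bash
python3 -c "
from plant import *
s=get_state();print(s['tool_pos'],s['tcp_rot'],s['wrist_force'],s['wrist_torque'],s['gripper_width'])"
```

```text
[ 0.57126986 -0.19394673  0.13736862] [[-9.97234854e-01  7.43062809e-02  1.10535730e-03]
 [ 7.43061571e-02  9.97235465e-01 -1.52691811e-04]
 [-1.11364746e-03 -7.01347428e-05 -9.99999377e-01]] [0.58066931 0.89549965 4.66346149] [ 0.16734883 -0.03935917 -0.05776391] 0.011156338465981798
```

Call:
arm_command(rows=[{"offset": [0, 0, 0], "delta_rot": [0, 0, 0.1], "gripper": 1}, {"offset": [0, 0, 0], "delta_rot": [0, 0, 0.1], "gripper": 1}, {"offset": [0, 0, 0], "delta_rot": [0, 0, 0.1], "gripper": 1}, {"offset": [0, 0, 0], "delta_rot": [0, 0, 0.1], "gripper": 1}, {"offset": [0, 0, 0], "delta_rot": [0, 0, 0.1], "gripper": 1}, {"offset": [0, 0, 0], "delta_rot": [0, 0, 0.1], "gripper": 1}, {"offset": [0, 0, 0], "delta_rot": [0, 0, 0.1], "gripper": 1}, {"offset": [0, 0, 0], "delta_rot": [0, 0, 0.1], "gripper": 1}, {"offset": [0, 0, 0], "delta_rot": [0, 0, 0.1], "gripper": 1}, {"offset": [0, 0, 0], "delta_rot": [0, 0, 0.1], "gripper": 1}, {"offset": [0, 0, 0], "delta_rot": [0, 0, 0.1], "gripper": 1}, {"offset": [0, 0, 0], "delta_rot": [0, 0, 0.1], "gripper": 1}, {"offset": [0, 0, 0], "delta_rot": [0, 0, 0], "gripper": 1}, {"offset": [0, 0, 0], "delta_rot": [0, 0, 0], "gripper": 1}])

```text
t: 13.8
tool_pos: [0.5717, -0.1927, 0.1374]
tcp_rot: [[-0.296, 0.955, 0.002], [0.955, 0.296, 0.002], [0.001, 0.002, -1.0]]
wrist_force: [1.9, 8.9, 6.1]
gripper_width: 0.0106
grasp_force: 79.2
```

```bash
python3 -c "
from plant import *
s=get_state();print(s['tool_pos'],s['tcp_rot'],s['wrist_force'],s['wrist_torque'],s['gripper_width'])"
```

```text
[ 0.57165239 -0.1927486   0.13741973] [[-0.29583282  0.95523824  0.00168816]
 [ 0.95523918  0.29583028  0.00159972]
 [ 0.0010287   0.00208585 -0.9999973 ]] [1.87697632 8.94026048 6.13958559] [ 1.66315832 -0.51963794 -0.00275164] 0.010609023554870816
```

Call:
arm_command(rows=[{"offset": [0.001, 0, 0], "delta_rot": [0, 0, 0], "gripper": 1}, {"offset": [0, 0, 0], "delta_rot": [0, 0, 0.04], "gripper": 1}, {"offset": [0, 0, 0], "delta_rot": [0, 0, 0], "gripper": 1}, {"offset": [0, 0, 0], "delta_rot": [0, 0, 0], "gripper": 1}])

```text
t: 14.2
tool_pos: [0.5713, -0.1925, 0.1375]
tcp_rot: [[-0.257, 0.966, 0.002], [0.966, 0.257, 0.0], [-0.0, 0.002, -1.0]]
wrist_force: [2.2, 4.4, 5.3]
gripper_width: 0.0109
grasp_force: 79.1
```

```bash
python3 -c "
from plant import *
s=get_state();print(s['tool_pos'],s['tcp_rot'],s['wrist_force'],s['wrist_torque'],s['gripper_width'])"
```

```text
[ 0.57132939 -0.19252063  0.13749011] [[-2.57188298e-01  9.66359452e-01  1.89444126e-03]
 [ 9.66361306e-01  2.57187949e-01  4.29591827e-04]
 [-7.20873393e-05  1.94120072e-03 -9.99998113e-01]] [2.21859305 4.38037585 5.25864473] [ 0.77215664 -0.44110468  0.03345815] 0.010932062325988565
```

Call:
arm_command(rows=[{"offset": [0.0008, 0.0004, 0], "delta_rot": [0, 0, 0.02], "gripper": 1}, {"offset": [0, 0, 0], "delta_rot": [0, 0, 0.02], "gripper": 1}, {"offset": [0, 0, 0], "delta_rot": [0, 0, 0], "gripper": 1}, {"offset": [0, 0, 0], "delta_rot": [0, 0, 0], "gripper": 1}])

```text
t: 14.6
tool_pos: [0.5713, -0.1922, 0.1374]
tcp_rot: [[-0.218, 0.976, 0.001], [0.976, 0.218, -0.0], [-0.001, 0.001, -1.0]]
wrist_force: [0.7, 0.9, 5.2]
gripper_width: 0.0114
grasp_force: 79.1
```

```bash
python3 -c "
from plant import *
s=get_state();print(s['tool_pos'],s['tcp_rot'][:2],s['wrist_force'],s['wrist_torque'],s['gripper_width'])"
```

```text
[ 0.57126312 -0.19219344  0.1374475 ] [[-2.18232776e-01  9.75895706e-01  1.42353889e-03]
 [ 9.75896509e-01  2.18233504e-01 -3.76079930e-04]] [0.6904376  0.92736526 5.20534405] [ 0.12879944 -0.1593673  -0.0544478 ] 0.011393071325292445
```

Call:
arm_command(rows=[{"offset": [0, 0, -0.001], "delta_rot": [0, 0, 0], "gripper": 1}, {"offset": [0, 0, -0.001], "delta_rot": [0, 0, 0], "gripper": 1}, {"offset": [0, 0, -0.001], "delta_rot": [0, 0, 0], "gripper": 1}, {"offset": [0, 0, -0.001], "delta_rot": [0, 0, 0], "gripper": 1}, {"offset": [0, 0, 0], "delta_rot": [0, 0, 0], "gripper": 1}])

```text
t: 15.1
tool_pos: [0.5711, -0.1922, 0.1414]
tcp_rot: [[-0.218, 0.976, 0.001], [0.976, 0.218, -0.0], [-0.0, 0.001, -1.0]]
wrist_force: [3.2, -0.0, 5.0]
gripper_width: 0.0112
grasp_force: 78.9
```

Call:
arm_command(rows=[{"offset": [0, 0, -0.001], "delta_rot": [0, 0, 0], "gripper": 1}, {"offset": [0, 0, -0.0005], "delta_rot": [0, 0, 0], "gripper": 1}, {"offset": [0, 0, 0], "delta_rot": [0, 0, 0], "gripper": 1}])

```text
t: 15.4
tool_pos: [0.5711, -0.1922, 0.1426]
tcp_rot: [[-0.218, 0.976, 0.001], [0.976, 0.218, -0.0], [-0.0, 0.001, -1.0]]
wrist_force: [5.8, -0.8, 3.6]
gripper_width: 0.0109
grasp_force: 78.5
```

```bash
python3 -c "
from plant import *
s=get_state();print(s['tool_pos'],s['tcp_rot'][:2],s['wrist_force'],s['wrist_torque'],s['gripper_width'])"
```

```text
[ 0.57107611 -0.19218622  0.142605  ] [[-2.18265504e-01  9.75889123e-01  7.67161970e-04]
 [ 9.75889363e-01  2.18265704e-01 -1.85982583e-04]] [ 5.76818098 -0.83081605  3.63455312] [-0.06395528 -1.11335864  0.02804154] 0.010870068533147995
```

Call:
arm_command(rows=[{"offset": [0, 0.0008, 0], "delta_rot": [0, 0, 0], "gripper": 1}, {"offset": [0, 0, -0.0005], "delta_rot": [0, 0, 0], "gripper": 1}, {"offset": [0, 0, 0], "delta_rot": [0, 0, 0], "gripper": 1}, {"offset": [0, 0, 0], "delta_rot": [0, 0, 0], "gripper": 1}])

```text
t: 15.8
tool_pos: [0.5713, -0.1921, 0.1429]
tcp_rot: [[-0.218, 0.976, -0.001], [0.976, 0.218, -0.0], [0.0, -0.001, -1.0]]
wrist_force: [0.1, -1.8, 3.9]
gripper_width: 0.0113
grasp_force: 78.8
```

```bash
python3 -c "
from plant import *
s=get_state();print(s['tool_pos'],s['tcp_rot'][:2],s['wrist_force'],s['wrist_torque'],s['gripper_width'])"
```

```text
[ 0.5713114  -0.1920816   0.14292066] [[-2.18127537e-01  9.75919969e-01 -7.69075623e-04]
 [ 9.75920265e-01  2.18127564e-01 -4.87571754e-05]] [ 0.05255896 -1.79472814  3.87772118] [-0.40299177  0.11508245  0.03381277] 0.011327379550473892
```

Call:
arm_command(rows=[{"offset": [0, 0, -0.0005], "delta_rot": [0, 0, 0], "gripper": 1}, {"offset": [0, 0, 0], "delta_rot": [0, 0, 0], "gripper": 1}, {"offset": [0, 0, 0], "delta_rot": [0, 0, 0], "gripper": 1}])

```text
t: 16.1
tool_pos: [0.5714, -0.192, 0.1435]
tcp_rot: [[-0.218, 0.976, -0.0], [0.976, 0.218, -0.0], [0.0, -0.0, -1.0]]
wrist_force: [-0.9, -2.8, 3.4]
gripper_width: 0.0111
grasp_force: 78.8
```

Call:
arm_command(rows=[{"offset": [0, 0, -0.0005], "delta_rot": [0, 0, 0], "gripper": 1}, {"offset": [0, 0, 0], "delta_rot": [0, 0, 0], "gripper": 1}, {"offset": [0, 0, 0], "delta_rot": [0, 0, 0], "gripper": 1}])

```text
t: 16.4
tool_pos: [0.5714, -0.192, 0.1437]
tcp_rot: [[-0.218, 0.976, -0.001], [0.976, 0.218, 0.0], [0.0, -0.001, -1.0]]
wrist_force: [-2.5, -3.1, -0.9]
gripper_width: 0.0112
grasp_force: 78.2
```

Call:
arm_command(rows=[{"offset": [0, 0, 0], "delta_rot": [0, 0, 0], "gripper": 0.4}, {"offset": [0, 0, 0], "delta_rot": [0, 0, 0], "gripper": 0.0}, {"offset": [0, 0, 0], "delta_rot": [0, 0, 0], "gripper": 0.0}, {"offset": [0, 0, 0], "delta_rot": [0, 0, 0], "gripper": 0.0}, {"offset": [0, 0, 0], "delta_rot": [0, 0, 0], "gripper": 0.0}, {"offset": [0, 0, -0.01], "delta_rot": [0, 0, 0], "gripper": 0.0}, {"offset": [0, 0, -0.02], "delta_rot": [0, 0, 0], "gripper": 0.0}, {"offset": [0, 0, -0.03], "delta_rot": [0, 0, 0], "gripper": 0.0}, {"offset": [0, 0, -0.04], "delta_rot": [0, 0, 0], "gripper": 0.0}, {"offset": [0, 0, -0.04], "delta_rot": [0, 0, 0], "gripper": 0.0}, {"offset": [0, 0, 0], "delta_rot": [0, 0, 0], "gripper": 0.0}, {"offset": [0, 0, 0], "delta_rot": [0, 0, 0], "gripper": 0.0}])

```text
t: 17.6
tool_pos: [0.5717, -0.192, 0.2853]
tcp_rot: [[-0.218, 0.976, 0.002], [0.976, 0.218, -0.001], [-0.001, 0.002, -1.0]]
wrist_force: [0.7, -0.2, -0.3]
gripper_width: 0.043
grasp_force: 0.0
```

```bash
python3 - <<'E'
from h import *
W=snap('wrist'); T=snap('side'); s=get_state(); print(s['t'],s['wrist_force'])
a=cv2.cvtColor(W['pixels'],cv2.COLOR_RGB2BGR); b=cv2.cvtColor(T['pixels'],cv2.COLOR_RGB2BGR)[130:230,190:310]
cv2.imwrite('pics/fin.png',np.hstack([cv2.resize(a,(440,330)),cv2.resize(b,(360,330),interpolation=2)]))
E
```

```text
17.7 [-0.0545329   0.90138034  0.00790695]
```

View pics/fin.png

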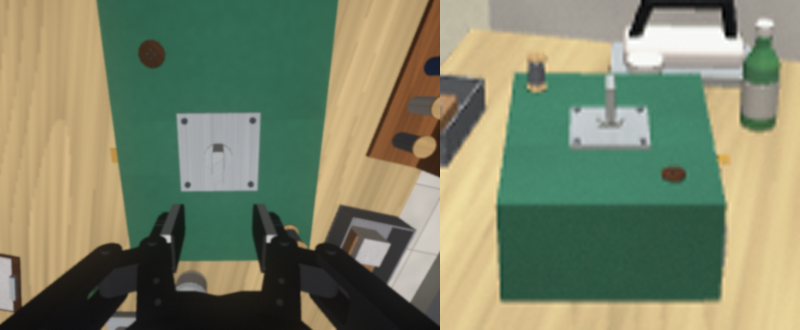

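The fastener stands upright in the lock plate (wrist view, left crop, about (217,158)). Its wing now lies along the cabinet's y, and the spool and button haven't moved.

```bash
python3 -c "
from plant import *
print(close_job())"
```

```text
the job is handed in; nothing more can be done
None
```

The steel fastener is through the slot, turned a quarter turn clockwise and let up until its head rested under the plate; I released it and handed the job in at about 18 s, with the highest measured contact force about 11 N.

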